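# Build a keyed spacer stand on the bench lift and wind it level with the hotplate

## Robot

A 7-joint arm with a two-finger parallel gripper is mounted at the origin on the work surface. World frame = base frame: x ahead of the robot, y to its left, z up, the work surface at z = 0. Lengths are in mm, angles in rad, forces in N, time in s.
With the tool pointing down it reaches from about 400 to 850 mm from the base axis. Payload 10.4 kg.
Tool frame: the origin (TCP) lies at the very end of the fingers, on their centre line; the grasp point (between the pads) lies 19 mm behind it; z points along the fingers, y is the line along which they close (so a half turn about z gives the same grasp; the last joint's range is limited). The gripper opens to 87 mm and grips with 3 to 60 N. Pads are 19 mm wide; open, the fingers measure 117 mm over their backs; the gripper's body (75 mm by 190 mm) begins 51 mm behind the grasp point.
Start: joints at [1.249, 0.332, -0.065, 1.46, 0.022, 1.35, -0.088], TCP at [184.005, -597.322, 222.576] pointing down, gripper open.
Joint ranges: [-2.6, 2.6], [-0.5, 2.12], [-1.47, 1.34], [0.16, 2.42], [-1.27, 4.41], [0.06, 2.06], [-2.6, 2.6]. Speed limits (rad/s): [2.22, 2.22, 2.79, 2.79, 3.14, 3.14, 3.14].

## Interface

Orientations are given as a unit quaternion [w, x, y, z].
In Python, from plant import arm, cams gives the robot as it stands. The module is installed in compiled form; this text tells all that it offers. Calls block until the motion is done:
- arm.reach(position, orientation): joint-space move of the TCP to a pose.
- arm.servo_line(position, attitude=None, speed=150): straight line of the TCP; attitude=None keeps the orientation; speed is the mean speed in mm/s.
- arm.goto_joints(angles): joint-space move.
- arm.move_gripper(opening): finger opening in mm; the grip force is fixed at half the most; returns when the fingers have stopped.
- arm.wait(seconds).
- arm.inverse_kinematics(position, orientation): joint angles nearest the present ones, or None.
- arm.get_obs(): the state.
- cams.camera(name): name is "side" or "top" or "wrist"; returns a dict with "pixels" (384x512x3 uint8, red, green, blue), "fx", "fy", "cx", "cy" (pixels), "R" (3x3) and "t" (3): a world point X has camera coordinates R X + t; the wrist camera has in their place "hand_eye" (4x4, takes a point from camera to tool coordinates, whose origin is the TCP and whose axes are the flange's). Camera axes: x right, y down, z forward; pixel columns grow to the right and rows downward; lengths in mm; the calibration is good to about 2 mm. A picture is of the moment at which its call begins: read the wrist's pose just before it. There is no depth.
A pose or a line that the arm cannot do raises arm.IKError and nothing moves.
- arm.finish_job(): hands the job in; it is judged then, once.
Trained networks look in a picture, given as the dict that the camera call returned (one of the last four; its "shot" number tells which), for a name from the list of things; names that differ only in an ending like _2 or _b are one class to them, and where a whole thing is asked for, a point or a joint stands for the part that bears it (a point fixed in the world has none). Each returns a list of dicts, best first, with "score" (0 to 1); they miss things now and then, are a little off and sometimes report something else, mostly with a low value. They report only what shows in the picture. A call takes as long as a camera call. They do not tell look-alikes from the thing itself.
- cams.spot_in(picture, name): "xy" ([column, row] in pixels, amid what is visible of it).
- cams.place_of(picture, name): "xy" ([column, row] in pixels: a listed point, or the origin of a listed thing).
The state is a dict: "time_s": time; "qpos": joint angles; "qd": joint speeds; "joint_torque": joint torques, N m; "eef_pos": TCP position; "ee_rot": TCP orientation; "force": force on the tool from outside, world axes, zero at the start; "wrist_torque": the same for the moment, N m; "grip_width": finger opening in mm; "finger_force": force on a finger pad.
Only numpy, scipy, OpenCV 4.12 (cv2) and the standard library are available. Lean on these libraries where they do the work, as an engineer would, in place of code of your own. Each camera call takes 0.05 s, during which the arm holds its last target. There are 200 camera calls.

## Task

Stack every blue spacer block that is there on the bench lift's little aluminium table, each one with its lugs dropped fully home in the notches below, in any order. Then wind the red handwheel counter-clockwise by its black knob until the top of the stack is level with the brass hotplate of the stirrer: the wheel has free play, so count only the turns that really raise the table (one such turn lifts it by the height one block adds; it takes five, less one for each block). Then stand the aluminium cup upright in the middle of the stack, and do not disturb the beaker, the vial or the dish.

Things in the scene. Friction and masses are not known exactly. Their poses are not given: they have to be found in the camera images.
- lift: the bench lift, a fixed grey casting 110 x 300 x 24 mm high (from -70 to +230 mm along its y). Origin: on the bench straight below the centre of its lifting table; the handwheel stands 165 mm along its +y on a 70 x 75 mm gearbox 70 mm high. Its yaw varies.
- lift_table (a joint): height by which the lift's table has been raised, m: 0 at the start (lowest), up to 0.085. 16 mm (0.016) per turn of the screw. It stays where it is left.
- seat (a point): point in the middle of the lift's table (60 x 60 mm aluminium plate, top 60 mm above the bench at the start, with the same notches in it as a block's top), 5 mm below its top face: the lowest block's origin lies here once home, and the block's x along this x (the lift's x).
- seat_key (a point): 22.5 mm along +x from seat, in the single notch at the middle of the table's +x edge (white mark): where the lowest block's key point lies (seen from above) once home.
- wheel_axis (a point): fixed point on the vertical axis of the red handwheel (rim radius 55 mm, bar 12 mm thick, rim top 103 mm above the bench), at the knob's grip height, 125 mm. The wheel has 2.0 rad of free play on the screw: 1.2 to 2.0 rad are taken up at the start before the table moves, and all 2.0 on a reversal.
- knob (a point): grip point of the black knob (20 mm diameter, 36 mm tall, 103 to 139 mm above the bench) upright on the wheel's rim, 55 mm from the wheel's axis; the point lies on its axis, 14 mm below its top. It spins freely on its pin, so it can be held in a fixed attitude and led round in circles. Counter-clockwise from above raises the table, with about 3 N at the knob.
- hotplate (a point): centre of the top face of the brass hotplate (136 mm diameter) on the white stirrer, 140 mm above the bench: the level to reach. Fixed; nothing is put on it.
- block_a: blue keyed spacer block, 56 x 56 x 21 mm, about 90 g: three 5 mm lugs below (12 mm wide at mid +x edge; 11 mm square at both -x corners), under a 16 mm body whose top has matching notches 6 mm deep, 15 mm wide. White marks on +x face and top: single-lug side. Nested, blocks lie 16 mm apart in height. Origin: underside centre at the lug ends; z up, x to the single lug. May be absent (2 to 4 present).
- block_a_key (a point): key point of block_a: at the lower end of its single lug, 22.5 mm along its x from its origin. Absent with its block.
- block_b: blue keyed spacer block, 56 x 56 x 21 mm, about 90 g: three 5 mm lugs below (12 mm wide at mid +x edge; 11 mm square at both -x corners), under a 16 mm body whose top has matching notches 6 mm deep, 15 mm wide. White marks on +x face and top: single-lug side. Nested, blocks lie 16 mm apart in height. Origin: underside centre at the lug ends; z up, x to the single lug. May be absent (2 to 4 present).
- block_b_key (a point): key point of block_b: at the lower end of its single lug, 22.5 mm along its x from its origin. Absent with its block.
- block_c: blue keyed spacer block, 56 x 56 x 21 mm, about 90 g: three 5 mm lugs below (12 mm wide at mid +x edge; 11 mm square at both -x corners), under a 16 mm body whose top has matching notches 6 mm deep, 15 mm wide. White marks on +x face and top: single-lug side. Nested, blocks lie 16 mm apart in height. Origin: underside centre at the lug ends; z up, x to the single lug. May be absent (2 to 4 present).
- block_c_key (a point): key point of block_c: at the lower end of its single lug, 22.5 mm along its x from its origin. Absent with its block.
- block_d: blue keyed spacer block, 56 x 56 x 21 mm, about 90 g: three 5 mm lugs below (12 mm wide at mid +x edge; 11 mm square at both -x corners), under a 16 mm body whose top has matching notches 6 mm deep, 15 mm wide. White marks on +x face and top: single-lug side. Nested, blocks lie 16 mm apart in height. Origin: underside centre at the lug ends; z up, x to the single lug. May be absent (2 to 4 present).
- block_d_key (a point): key point of block_d: at the lower end of its single lug, 22.5 mm along its x from its origin. Absent with its block.
- cup: small aluminium cup, open at the top, outer rim diameter 56 mm, 50 mm tall, foot diameter 45 mm, 120 g. Origin: centre of its underside; z up.
- beaker: glass beaker, 68 mm wide, 85 mm tall, a bystander. Origin: centre of its underside.
- vial: small amber glass vial, 28 mm wide, 50 mm tall, a bystander. Origin: centre of its underside.
- dish: flat glass dish, 70 mm wide, 15 mm tall, a bystander. Origin: centre of its underside.
Not all that is in view belongs to the job. Leave any pink look-alike of the block_a alone. Leave any orange look-alike of the block_d alone.

How it is judged (in metres and radians):
On the way, in this order (a step that is already met when the one before it is completed fails the run):
1. every block that is there is nested on the lift's table, lugs home in the notches (horizontal distance between each of block_a, block_b, block_c, block_d and seat below 0.006 m and horizontal distance between each of block_a_key, block_b_key, block_c_key, block_d_key and seat_key below 0.0075 m and angle between each of block_a, block_b, block_c, block_d's own z axis and vertical below 0.06 rad and (z of block_a in the frame of seat between -0.002 and 0.002 m or z of block_a in the frame of seat between 0.014 and 0.018 m or z of block_a in the frame of seat between 0.03 and 0.034 m or z of block_a in the frame of seat between 0.046 and 0.05 m) and (z of block_b in the frame of seat between -0.002 and 0.002 m or z of block_b in the frame of seat between 0.014 and 0.018 m or z of block_b in the frame of seat between 0.03 and 0.034 m or z of block_b in the frame of seat between 0.046 and 0.05 m) and (z of block_c in the frame of seat between -0.002 and 0.002 m or z of block_c in the frame of seat between 0.014 and 0.018 m or z of block_c in the frame of seat between 0.03 and 0.034 m or z of block_c in the frame of seat between 0.046 and 0.05 m) and (z of block_d in the frame of seat between -0.002 and 0.002 m or z of block_d in the frame of seat between 0.014 and 0.018 m or z of block_d in the frame of seat between 0.03 and 0.034 m or z of block_d in the frame of seat between 0.046 and 0.05 m)), for 0.3 s.
2. the stack, still nested, has been wound up so that its top is level with the hotplate (all of step 1 and z of each of block_a, block_b, block_c, block_d in the frame of hotplate below -0.0185 m and z of any of block_a, block_b, block_c, block_d in the frame of hotplate above -0.0235 m), for 0.3 s.
At the end, for the whole second after the job is handed in: All blocks nested on the table (6 mm of centre, keys 7.5 mm, layer heights 2 mm, upright); stack top level with the hotplate within 2.5 mm; cup upright on it, within 10 mm of the middle, foot within 3.5 mm of the hotplate level; all at rest (all of step 2 and horizontal distance between cup and seat below 0.01 m and angle between cup's own z axis and vertical below 0.06 rad and z of cup in the frame of hotplate between -0.0035 and 0.0035 m and linear speed of each of block_a, block_b, block_c, block_d, cup below 0.02 m/s); the robot touches nothing.
It fails at once if the beaker is moved by more than 30 mm (distance of beaker from where it was at the start of the episode above 0.03 m).
It fails at once if the vial is moved by more than 30 mm (distance of vial from where it was at the start of the episode above 0.03 m).
It fails at once if the dish is moved by more than 30 mm (distance of dish from where it was at the start of the episode above 0.03 m).
Of block_a, block_b, block_c, block_d only 2 to 4 are there at a start; the rules pass over those that are not, and their reading is None.
At some moment in a run one of block_a, block_b, block_c, block_d may be knocked a few centimetres aside while the robot is not near it.
Once in a run the grip may slacken for a moment while it holds something.
It also fails if it takes over 210 s, if anything falls off the work surface, if the arm or the gripper's body presses on something with over 40 N, if the wrist force passes 120 N, or if a joint passes its speed limit or range.

## Working session

There is one attempt and no reset: what is moved stays moved. The work goes in short steps, each a Python script; the robot and the scene stay as the last script left them, time stands still between calls to the robot, and variables do not carry over. Pictures are saved under pics/ and viewed, at most 14 in all, crops included, and the job is handed in when it is done.

```bash
mkdir -p pics
cat > h.py <<'E'
import numpy as np, cv2
from plant import arm, cams
def ray(p, xy):
    K=np.array([[p['fx'],0,p['cx']],[0,p['fy'],p['cy']],[0,0,1]])
    d=np.linalg.inv(K)@[xy[0],xy[1],1]
    R=np.array(p['R']);t=np.array(p['t'])
    return -R.T@t, R.T@d
def at_z(p,xy,z):
    o,d=ray(p,xy); return o+d*(z-o[2])/d[2]
def save(p,n): cv2.imwrite(f'pics/{n}.png',np.array(p['pixels'])[:,:,::-1])
def quat2R(q):
    from scipy.spatial.transform import Rotation as r
    return r.from_quat([q[1],q[2],q[3],q[0]]).as_matrix()
def wrist():
    o=arm.get_obs(); p=cams.camera('wrist')
    T=np.eye(4);T[:3,:3]=quat2R(o['ee_rot']);T[:3,3]=o['eef_pos']
    M=np.linalg.inv(T@np.array(p['hand_eye'])); p['R']=M[:3,:3];p['t']=M[:3,3]
    return p
def down(yaw):
    # tool z down, tool y axis at world angle yaw (closing direction)
    from scipy.spatial.transform import Rotation as r
    y=np.array([np.cos(yaw),np.sin(yaw),0]);z=np.array([0,0,-1.]);x=np.cross(y,z)
    q=r.from_matrix(np.c_[x,y,z]).as_quat(); return [q[3],q[0],q[1],q[2]]
E
python3 - <<'E'
from h import *
np.set_printoptions(precision=1,suppress=True)
o=arm.get_obs();print(o['ee_rot'],quat2R(o['ee_rot']),o['time_s'])
for c in('top','side'):
    p=cams.camera(c);save(p,c+'0');print(c,ray(p,[256,192]))
    zs=dict(seat=55,seat_key=55,wheel_axis=125,knob=125,hotplate=140,block_a=0,block_a_key=0,cup=0,beaker=0,vial=0,dish=0,lift=0)
    for n,z in zs.items():
        for r in cams.place_of(p,n): print(n,round(r['score'],2),np.array(r['xy']),at_z(p,r['xy'],z))
E
```

```text
[-0.   1.   0.1 -0. ] [[ 1.   0.3 -0. ]
 [ 0.3 -1.   0. ]
 [-0.  -0.  -1. ]] 0.0
top (array([ 412.8,   91.3, 1546. ]), array([ 0.1,  0. , -1. ]))
seat_key 0.72 [260.3 209.6] [532.6  90.6  55. ]
wheel_axis 0.68 [250.8 163.9] [699.2 123.6 125. ]
wheel_axis 0.56 [214.4 215.2] [508.7 260.6 125. ]
knob 0.39 [216.8 227.6] [462.8 251.9 125. ]
hotplate 0.67 [132.7 225.9] [473. 558. 140.]
hotplate 0.45 [322.3 236.3] [ 425.3 -132.8  140. ]
block_a 0.8 [388.9 214.3] [ 510.4 -424.1    0. ]
block_a 0.66 [321.8 235.5] [ 429.8 -153.2    0. ]
block_a 0.64 [380.4 186.7] [ 622.5 -395.5    0. ]
block_a 0.63 [320.5 197.4] [ 582.7 -152.9    0. ]
block_a 0.52 [353.3 234.6] [ 431.5 -278.6    0. ]
block_a 0.52 [294.5 214.2] [516.4 -46.5   0. ]
block_a_key 0.74 [383.7 183.2] [ 636.5 -409.5    0. ]
block_a_key 0.63 [389.5 207.8] [ 536.5 -427.8    0. ]
block_a_key 0.48 [132.5 223.5] [488.6 605.5   0. ]
cup 0.71 [212.7 215.1] [517.7 282.4   0. ]
cup 0.45 [351.  197.8] [ 579.2 -275.4    0. ]
beaker 0.77 [252.  164.6] [721.4 121.6   0. ]
beaker 0.7 [318.2 231.2] [ 447.1 -139.4    0. ]
vial 0.51 [317.4 159.6] [ 73
[... 426 characters left out ...]
.9 112.8] [485.4 568.2 140. ]
hotplate 0.47 [236.3 327.9] [ 427.2 -360.6  140. ]
block_a 0.96 [335.2 361.9] [ 622.7 -405.     0. ]
block_a 0.83 [222.4 286.5] [ 430.4 -147.9    0. ]
block_a 0.82 [235.2 331.2] [ 435.1 -279.1    0. ]
block_a 0.77 [240.2 251.5] [500.5 -42.7   0. ]
block_a 0.75 [282.9 382. ] [ 503.9 -415.8    0. ]
block_a 0.69 [282.2 276.8] [ 585.4 -159.2    0. ]
block_a_key 0.73 [347.8 364.6] [ 645.5 -417.3    0. ]
cup 0.96 [291.2 312.1] [ 573.3 -265.5    0. ]
vial 0.67 [325.9 261.1] [ 714.9 -139.9   -0. ]
vial 0.36 [297.6 200.5] [730.  126.1   0. ]
dish 0.79 [297.2 226.8] [686.6   8.7   0. ]
lift 0.75 [226.5 223.6] [486.1  80.7   0. ]
lift 0.49 [210.3 159.2] [497.2 453.5   0. ]
```

View pics/top0.png

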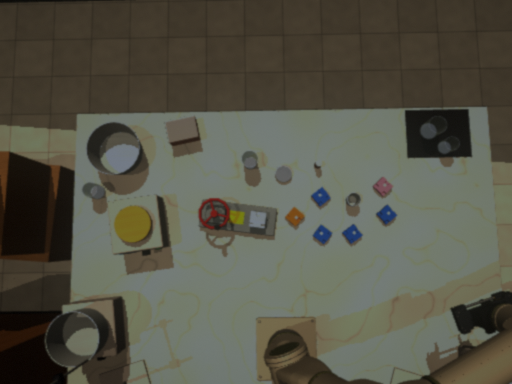

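View pics/side0.png

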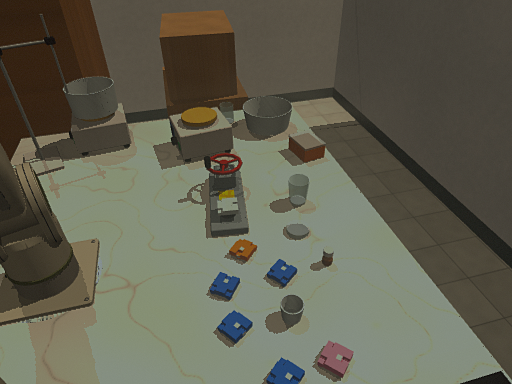

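The blue blocks are at top-view pixels (320,197), (322,235), (352,234) and (387,214), so all four are present and one effective turn is needed. Pink is at (383,186), orange at (294,216), the cup at (352,200) and the lift at (255,220). Next I'll look from close up.

Run:
```python
from h import *
np.set_printoptions(precision=1,suppress=True)
ims=[]
for i,(x,y,z) in enumerate([(507,-420,260),(500,140,330)]):
    arm.reach([x,y,z],down(np.pi/2 if i==0 else 0.0))
    p=wrist(); ims.append(np.array(p['pixels']))
    print(np.array(p['hand_eye']), p['fx'],arm.get_obs()['time_s'],arm.get_obs()['qpos'])
    for n,z in dict(block_a=0,block_a_key=0,seat=55,seat_key=55,wheel_axis=125,knob=125,lift=0).items():
        for r in cams.place_of(p,n): print(n,round(r['score'],2),np.array(r['xy']),at_z(p,r['xy'],z))
cv2.imwrite('pics/w1.png',cv2.resize(np.hstack(ims),(800,300))[:,:,::-1])
```

```text
[[   0.    -1.    -0.3   83.4]
 [   1.     0.     0.     0.9]
 [  -0.    -0.3    1.  -161.7]
 [   0.     0.     0.     1. ]] 323.5946770404456 3.1917 [ 1.   0.5 -0.6  1.3  0.2  1.5  2. ]
block_a 0.92 [272.  239.5] [ 622.3 -402.6    0. ]
block_a 0.71 [456.1 217. ] [ 588.3 -146.     0. ]
block_a 0.63 [381.8 103.4] [ 435.6 -266.8    0. ]
block_a 0.61 [265.3 164.4] [ 513.2 -412.6    0. ]
block_a 0.59 [476.4 104.6] [ 437.2 -147.9    0. ]
block_a_key 0.56 [257.6 173.8] [ 526.  -422.8    0. ]
block_a_key 0.56 [262.9 249.3] [ 637.8 -415.6    0. ]
seat_key 0.26 [464.9 225.7] [ 578.2 -168.8   55. ]
wheel_axis 0.72 [377.6 101. ] [ 429.8 -316.   125. ]
[[   0.    -1.    -0.3   84.3]
 [   1.     0.     0.     0. ]
 [  -0.    -0.3    1.  -161.7]
 [   0.     0.     0.     1. ]] 323.5946770404456 5.725 [ 0.5  0.2 -1.   1.5  0.1  1.5 -0.5]
block_a 0.94 [223.9 310.9] [ 435.5 -149.2    0. ]
block_a 0.75 [264.7 258.6] [508.3 -44.2   0. ]
block_a 0.7 [307.7 311.2] [ 586.  -149.8    0. ]
block_a 0.44 [223.8 364.3] [ 431.2 -269.6    0. ]
seat 0.84 [256.  180.4] [494.8 107.6  55. ]
seat_key 0.89 [273.3 184.6] [519.  101.6  55. ]
wheel_axis 0.6 [277.1  46.3] [518.1 270.  125. ]
lift 0.57 [256.8 174. ] [495.4 103.4   0. ]
```

View pics/w1.png

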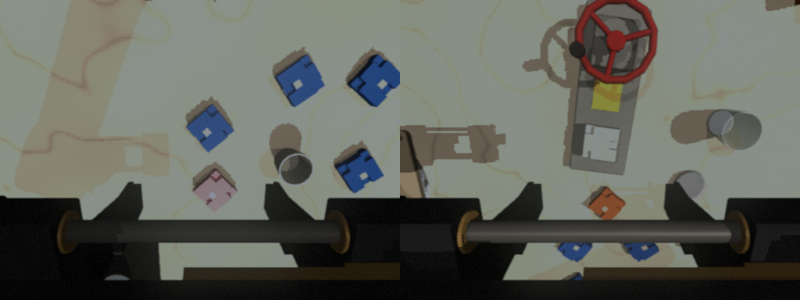

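```bash
cat >> h.py <<'E'
def look(x,y,top,yaw,dz=140):
    arm.reach([x,y,top+dz],down(yaw)); arm.wait(0.3); return wrist()
def rect(p,mask,guess,z):
    """largest blob near guess -> metric minAreaRect at height z"""
    mask=cv2.morphologyEx(mask,cv2.MORPH_OPEN,np.ones((3,3),np.uint8))
    cs,_=cv2.findContours(mask,cv2.RETR_EXTERNAL,cv2.CHAIN_APPROX_NONE)
    best=None
    for c in cs:
        if cv2.contourArea(c)<800: continue
        w=np.array([at_z(p,q[0],z)[:2] for q in c],np.float32)
        r=cv2.minAreaRect(w); d=np.hypot(*(np.array(r[0])-guess))
        if best is None or d<best[0]: best=(d,r,c)
    return best
E
python3 - <<'E'
from h import *
np.set_printoptions(precision=1,suppress=True)
ims=[]
for i,yaw in enumerate([-0.14,-0.14+np.pi/2]):
    p=look(497,103,60,yaw); im=np.array(p['pixels'])
    print(arm.get_obs()['eef_pos'])
    hsv=cv2.cvtColor(im,cv2.COLOR_RGB2HSV)
    for n in('seat','seat_key'):
        for r in cams.place_of(p,n): print(n,round(r['score'],2),np.array(r['xy']),at_z(p,r['xy'],55))
    c=im[max(0,120):300,150:370]
    ims.append(cv2.resize(c,(400,327)))
    np.save(f'seat{i}.npy',dict(p),allow_pickle=True)
    print(arm.get_obs()['time_s'],arm.get_obs()['qpos'])
cv2.imwrite('pics/s2.png',np.hstack(ims)[:,:,::-1])
E
```

```text
[497.4 103.4 200.8]
seat 0.83 [255.  184.7] [492.7 102.5  55. ]
seat_key 0.76 [283.1 182.6] [520.4 100.8  55. ]
7.125 [ 0.6  0.2 -0.9  1.8  0.2  1.3 -0.6]
[497. 103. 200.]
seat 0.82 [261.6 181.1] [496.2 105.8  55. ]
seat_key 0.7 [262.3 201. ] [516.6 103.6  55. ]
8.9333 [ 0.7  0.2 -1.1  1.8  0.2  1.3  1. ]
```

View pics/s2.png

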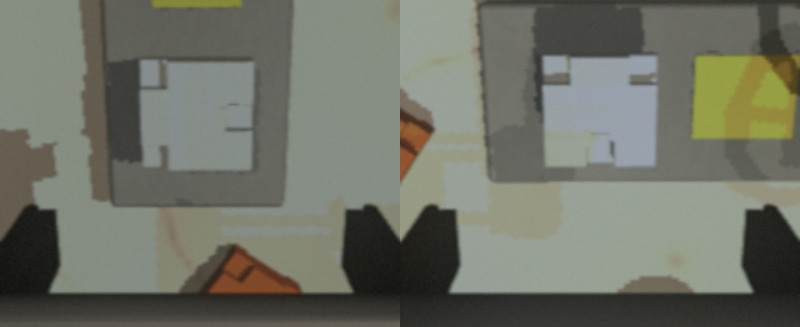

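Run:
```python
from h import *
np.set_printoptions(precision=2,suppress=True)
for i in(0,1):
    p=np.load(f'seat{i}.npy',allow_pickle=True).item(); im=np.array(p['pixels'])
    hsv=cv2.cvtColor(im,cv2.COLOR_RGB2HSV)
    a=im[140:160,240:245]
    print(hsv[185,250],hsv[165,220],hsv[225,245])
    for th in(130,145,160):
        m=((hsv[...,2]>th)&(hsv[...,1]<60)).astype(np.uint8)*255
        b=rect(p,m,(495,104),60)
        if b: print(th,b[0],b[1])
```

```text
[ 85  11 141] [26 28 63] [34 18 98]
130 0.8714982167450197 ((495.7579040527344, 104.43022155761719), (58.3174934387207, 58.25638198852539), 82.01110076904297)
[ 93  16 163] [30 14 94] [ 57  16 161]
130 0.3304682311855464 ((495.3304138183594, 104.00599670410156), (60.3505859375, 59.89817810058594), 81.98583984375)
145 0.4001350180808374 ((495.3636474609375, 104.16693878173828), (59.213199615478516, 59.897369384765625), 82.02196502685547)
160 0.32874320502803517 ((494.89459228515625, 104.31138610839844), (57.4903564453125, 58.866798400878906), 82.12376403808594)
```

```bash
cat >> h.py <<'E'
def measure(x,y,z0=0,top=21,yaw=0.,name=None,dz=140):
    """camera straight above the block; returns centre, yaw (single-lug dir)"""
    p=look(x-84*np.cos(yaw+np.pi/2),y-84*np.sin(yaw+np.pi/2),z0+top,yaw,dz)
    im=np.array(p['pixels']);hsv=cv2.cvtColor(im,cv2.COLOR_RGB2HSV)
    blue=((hsv[...,0]>100)&(hsv[...,0]<130)&(hsv[...,1]>110)).astype(np.uint8)*255
    blue=cv2.morphologyEx(blue,cv2.MORPH_CLOSE,np.ones((5,5),np.uint8))
    d,r,c=rect(p,blue,(x,y),z0+top)
    fill=np.zeros_like(blue);cv2.drawContours(fill,[cv2.convexHull(c)],-1,255,-1)
    white=(fill>0)&(hsv[...,1]<70)&(hsv[...,2]>120)
    n,l,st,ce=cv2.connectedComponentsWithStats(white.astype(np.uint8))
    k=1+np.argmax(st[1:,4]) if n>1 else 0
    mk=at_z(p,ce[k],z0+top)[:2]-r[0]
    ks=[(round(q['score'],2),at_z(p,q['xy'],z0)[:2]-r[0]) for q in cams.place_of(p,'block_a_key')]
    ks=[q for q in ks if np.hypot(*q[1])<40]
    a=np.deg2rad(r[2])+np.arange(4)*np.pi/2
    v=mk if np.hypot(*mk)>5 else (ks[0][1] if ks else mk)
    th=a[np.argmax(np.cos(a-np.arctan2(v[1],v[0])))]
    th=(th+np.pi)%(2*np.pi)-np.pi
    print('block',np.round(r[0],1),np.round(r[1],1),'yaw',round(th,3),'mark',mk,st[k,4],'keys',ks,'t',arm.get_obs()['time_s'])
    if name: 
        u,w=np.clip(c[:,0].min(0)-15,0,None),c[:,0].max(0)+15
        cv2.imwrite(f'pics/{name}.png',cv2.resize(im[u[1]:w[1],u[0]:w[0]],None,fx=4,fy=4)[:,:,::-1])
    return np.array(r[0]),th
E
python3 - <<'E'
from h import *
np.set_printoptions(precision=1,suppress=True)
c,th=measure(510,-416,name='b1')
for k in range(4):
    for pos,b in((c,th),((495.5,104.2),-.1396)):
        q=arm.inverse_kinematics([*pos,100],down(b+k*np.pi/2)); print(k,q if q is None else np.array(q))
E
```

```text
block [ 509.8 -408.7] [55.2 54.8] yaw -0.876 mark [ 4.7 -5.2] 161 keys [(0.65, array([ 17.5, -17.4]))] t 11.5
0 [ 1.2  0.7 -0.9  1.5  0.5  1.3 -0.6]
0 [ 0.6  0.4 -1.1  1.9  0.4  1.1 -0.7]
1 [ 1.4  0.8 -1.2  1.5  0.7  1.3  0.9]
1 [ 0.7  0.4 -1.2  1.9  0.5  1.1  0.8]
2 [ 1.4  0.9 -1.4  1.5  0.9  1.5  2.3]
2 [ 0.8  0.6 -1.4  1.9  0.6  1.2  2.2]
3 [ 1.1  0.6 -0.6  1.5  0.3  1.2 -2.1]
3 [ 0.6  0.4 -1.1  1.9  0.4  1.1 -2.3]
```

View pics/b1.png

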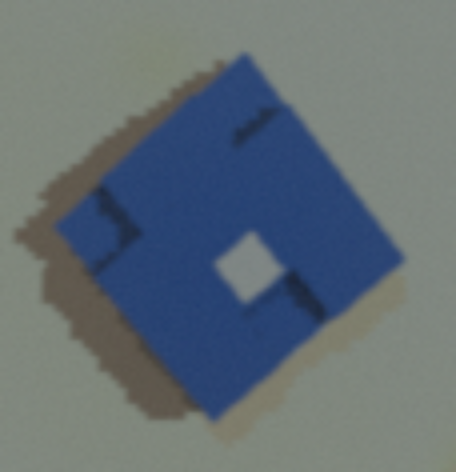

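```bash
cat >> h.py <<'E'
SEAT=np.array([495.5,104.2]);LY=-0.1396
def pick(c,th,k=0,g=8,z0=0,op=78):
    q=down(th+k*np.pi/2); arm.move_gripper(op)
    arm.reach([*c,z0+60],q); arm.servo_line([*c,z0+g],q,speed=80)
    arm.move_gripper(0); o=arm.get_obs(); print('grip',o['grip_width'],o['finger_force'])
    arm.servo_line([*c,170],q,speed=200); print('held',arm.get_obs()['grip_width'])
def place(n,k=0,g=8,d=(0,0)):
    q=down(LY+k*np.pi/2); z=55+16*n+g; s=SEAT+d
    arm.reach([*s,175],q); print('over',arm.get_obs()['grip_width'])
    arm.servo_line([*s,z+10],q,speed=100); arm.wait(0.2)
    f0=arm.get_obs()['force'][2]
    for h in (7,6,5,4,3,2,1,0.3):
        arm.servo_line([*s,z+h],q,speed=40); arm.wait(0.05)
        o=arm.get_obs();f=o['force'][2]-f0
        if f>8: break
    print('stop h',h,'dF',f,'pos',np.round(o['eef_pos'],1),'w',o['grip_width'])
    return h
def release(n,k=0,g=8):
    arm.move_gripper(74); p=np.array(arm.get_obs()['eef_pos']); arm.servo_line([p[0],p[1],200],down(LY+k*np.pi/2),speed=200)
E
python3 - <<'E'
from h import *
np.set_printoptions(precision=1,suppress=True)
pick((509.8,-408.7),-0.876)
h=place(0)
if h<2.5:
    release(0); measure(*SEAT,z0=55,yaw=LY,name='p1')
E
```

```text
grip 55.33310641028118 30.00004258006811
held 55.53894984456257
over 55.534643394640426
stop h 0.3 dF 0.12860501089156906 pos [495.5 104.2  63.3] w 56.104903077683254
block [494.8 105.5] [55.  55.3] yaw -0.137 mark [ 7.3 -1.1] 156 keys [(0.59, array([26.6, -5.2]))] t 23.1917
```

Run:
```python
from h import *
np.set_printoptions(precision=1,suppress=True)
n=1
for g in((433,-270),(433,-149)):
    c,th=measure(*g)
    pick(c,th)
    h=place(n)
    if h>2.5: break
    release(n); measure(*SEAT,z0=55+16*n,yaw=LY); n+=1
```

```text
block [ 435.3 -269.4] [55.2 54.9] yaw -0.949 mark [ 4.3 -5.6] 160 keys [] t 25.0167
grip 55.520269793216414 30.000687204301357
held 55.5611251150036
over 55.33239716122268
stop h 0.3 dF -0.35319972619572026 pos [495.5 104.2  79.3] w 55.92934966574476
block [495.1 104.6] [55.1 55.7] yaw -0.137 mark [ 7.2 -0.7] 154 keys [] t 36.0167
block [ 435.4 -151.3] [55.2 54.8] yaw 0.91 mark [4.5 5.6] 161 keys [] t 37.4583
grip 55.762311901753804 30.000573880970478
held 55.888504969817554
over 55.72721906639229
stop h 0.3 dF -0.22382518791050487 pos [495.5 104.2  95.3] w 55.51183466853957
block [495.2 104.6] [55.1 55.7] yaw -0.137 mark [ 7.1 -1. ] 145 keys [] t 47.975
```

Run:
```python
from h import *
np.set_printoptions(precision=1,suppress=True)
c,th=measure(585,-154)
pick(c,th)
h=place(3)
if h<2.5:
    release(3); measure(*SEAT,z0=103,yaw=LY)
    x=np.array([np.cos(LY),np.sin(LY)]);y=np.array([-x[1],x[0]])
    wa=SEAT+165*y; print('wheel nominal',wa)
    p=look(*(wa-84*y),125,LY,190)
    for n in('wheel_axis','knob'):
        for r in cams.place_of(p,n): print(n,round(r['score'],2),np.array(r['xy']),at_z(p,r['xy'],125))
    for r in cams.spot_in(p,'knob'): print('spot',r,at_z(p,r['xy'],135))
    s=cams.camera('side')
    cv2.imwrite('pics/k.png',np.hstack([p['pixels'],cv2.resize(s['pixels'][120:270,150:350],(512,384))])[:,:,::-1][:, :, :])
    im=cv2.imread('pics/k.png');cv2.imwrite('pics/k.png',cv2.resize(im,(800,300)))
    np.save('w.npy',dict(p),allow_pickle=True)
```

```text
block [ 585.4 -150. ] [55.1 54.8] yaw 0.65 mark [5.8 4.3] 164 keys [] t 49.5
grip 55.63837914327824 30.000253580510616
held 55.70875505348971
over 55.78982542218259
stop h 0.3 dF -1.1189856135860565 pos [495.5 104.2 111.3] w 55.874411228459294
block [495.1 104.2] [56.  55.7] yaw -0.134 mark [ 7.1 -0.9] 153 keys [] t 59.3083
wheel nominal [518.5 267.6]
wheel_axis 0.8 [260.2  91.9] [519.3 267.8 125. ]
knob 0.91 [210.6 112.7] [464.6 254.5 125. ]
spot {'xy': [212.7, 113.0], 'score': 0.61} [468.2 254.2 135. ]
```

View pics/k.png

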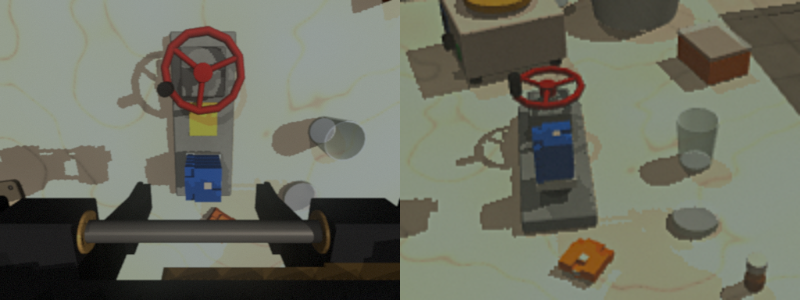

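Run:
```python
from h import *
np.set_printoptions(precision=2,suppress=True)
C=np.array([518.8,267.7]);a0=-2.902;q=down(LY);z=110
P=lambda a:[C[0]+55*np.cos(a),C[1]+55*np.sin(a),z]
print([arm.inverse_kinematics(P(a),q) is not None for a in np.arange(0,6.3,.4)])
arm.move_gripper(50)
s=P(a0); arm.reach([s[0],s[1],200],q); arm.servo_line(s,q,speed=120)
arm.move_gripper(0);o=arm.get_obs();print('grip',o['grip_width'],np.array(o['force']),o['time_s'])
N=8;da=2.4/N;log=[]
for i in range(1,N+1):
    a=a0+da*i; arm.servo_line(P(a),q,speed=80); o=arm.get_obs(); f=np.array(o['force'])
    t=np.array([-np.sin(a),np.cos(a),0]);r=np.array([np.cos(a),np.sin(a),0])
    print(round(da*i,2),'Ft %.1f Fr %.1f Fz %.1f w %.1f t %.1f'%(f@t,f@r,f[2],o['grip_width'],o['time_s']))
s=cams.camera('side');np.save('side_mid.npy',dict(s),allow_pickle=True)
```

```text
[True, True, True, True, True, True, True, True, True, True, True, True, True, True, True, True]
grip 18.98613936649552 [ 0.63 -0.07  0.63] 63.5333
0.3 Ft 0.7 Fr -2.4 Fz -1.0 w 19.0 t 63.9
0.6 Ft -1.9 Fr -4.5 Fz -2.5 w 19.1 t 64.2
0.9 Ft 0.1 Fr -5.9 Fz -2.3 w 19.1 t 64.6
1.2 Ft 0.9 Fr -7.5 Fz -2.5 w 19.0 t 65.0
1.5 Ft -0.1 Fr -6.8 Fz -0.8 w 19.4 t 65.3
1.8 Ft 0.4 Fr -6.5 Fz 1.3 w 19.7 t 65.7
2.1 Ft -0.3 Fr -6.1 Fz 1.3 w 19.3 t 66.0
2.4 Ft -0.4 Fr -6.1 Fz 2.9 w 19.2 t 66.4
```

Run:
```python
from h import *
C=np.array([518.8,267.7]);a0=-2.902;q=down(LY);z=110
P=lambda a:[C[0]+55*np.cos(a),C[1]+55*np.sin(a),z]
N=18;da=(7.88-2.4)/N
for i in range(1,N+1):
    a=a0+2.4+da*i; arm.servo_line(P(a),q,speed=80); o=arm.get_obs(); f=np.array(o['force'])
    if i%4==0 or i==N: print(round(2.4+da*i,2),f.round(1),'w %.1f t %.1f'%(o['grip_width'],o['time_s']),np.hypot(*(np.array(o['eef_pos'])[:2]-P(a)[:2])))
arm.move_gripper(50); s=P(a); arm.servo_line([s[0],s[1],230],q,speed=200)
c,th=measure(*SEAT,z0=119,yaw=LY,name='top4',dz=140)
x=np.array([np.cos(LY),np.sin(LY)]);y=np.array([-x[1],x[0]])
p=look(*(C-84*y),125,LY,190)
for n in('knob',):
    for r in cams.place_of(p,n)[:2]:
        k=at_z(p,r['xy'],125)[:2]-C; print(n,r['score'],np.hypot(*k),np.arctan2(k[1],k[0]),'cmd',(a+np.pi)%(2*np.pi)-np.pi)
s=cams.camera('side');cv2.imwrite('pics/side2.png',cv2.resize(s['pixels'][60:270,120:400],(800,600))[:,:,::-1])
```

```text
3.62 [2.  1.8 0.5] w 18.8 t 67.9 0.5298782096402355
4.84 [-3.1  6.7  3.2] w 19.0 t 69.3 0.6974045821102952
6.05 [-5.3  0.5  6.2] w 19.0 t 70.8 1.4986779452708572
7.27 [ 0.8  5.5 -1.2] w 19.2 t 72.2 0.6707762905722265
7.88 [-1.4  5.5 -0.1] w 19.0 t 72.9 0.6791824050758531
block [495.1 104.4] [55.3 55.5] yaw -0.144 mark [ 7.14952891 -0.99849575] 156 keys [] t 75.825
knob 0.84 54.986796530298534 -1.3355895357668401 cmd -1.3051853071795865
```

View pics/side2.png

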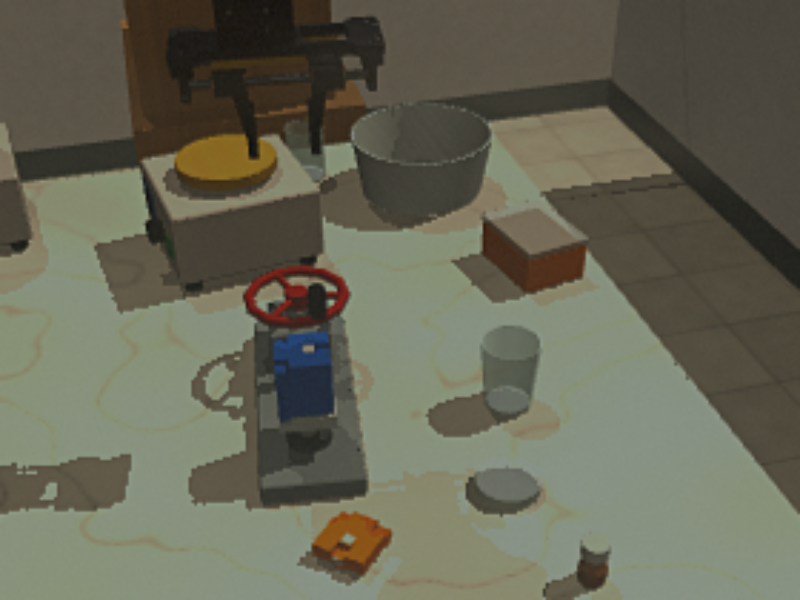

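Run:
```python
from h import *
np.set_printoptions(precision=1,suppress=True)
arm.move_gripper(87)
p=look(575,-268-84,50,0.,150)
for n,f in(('place',cams.place_of),('spot',cams.spot_in)):
    for r in f(p,'cup')[:2]: print(n,r['score'],r['xy'],at_z(p,r['xy'],0 if n=='place' else 50))
im=np.array(p['pixels']);cv2.imwrite('pics/cup.png',cv2.resize(im[0:240,130:400],None,fx=2,fy=2)[:,:,::-1])
```

```text
place 0.63 [255.5, 98.8] [ 570.4 -273.     0. ]
spot 0.7 [251.7, 98.4] [ 567.6 -271.9   50. ]
```

View pics/cup.png

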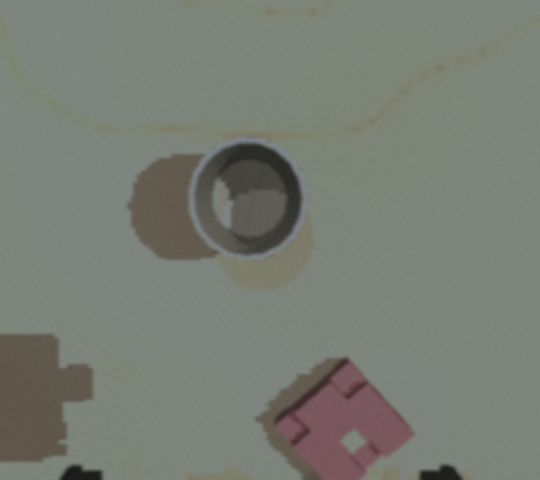

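Run:
```python
from h import *
np.set_printoptions(precision=1,suppress=True)
c=(570,-272.5);q=down(0.);g=20
arm.reach([*c,110],q);arm.servo_line([*c,g],q,speed=80)
arm.move_gripper(0);o=arm.get_obs();print('grip',o['grip_width'],o['finger_force'])
arm.servo_line([*c,260],q,speed=150);print('held',arm.get_obs()['grip_width'])
q=down(LY);arm.reach([*SEAT,260],q);arm.wait(.2)
p=wrist();save(p,'cupheld');print('over',arm.get_obs()['grip_width'],arm.get_obs()['time_s'])
s=cams.camera('side');cv2.imwrite('pics/cupheld.png',np.hstack([cv2.resize(p['pixels'],(400,300)),cv2.resize(s['pixels'][60:210,150:350],(400,300))])[:,:,::-1])
```

```text
grip 53.96809584722547 30.135964743358272
held 53.4230570054803
over 53.5906597152074 86.3333
```

View pics/cupheld.png

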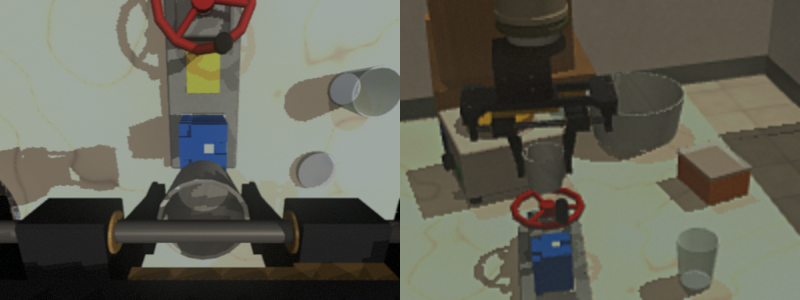

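Run:
```python
from h import *
np.set_printoptions(precision=1,suppress=True)
q=down(LY);arm.servo_line([*SEAT,166],q,speed=100);arm.wait(.2);f0=arm.get_obs()['force'][2]
z=165
while z>156:
    arm.servo_line([*SEAT,z],q,speed=20);arm.wait(.05);f=arm.get_obs()['force'][2]-f0
    if f>2.5: break
    z-=.5
print('contact z',z,f,arm.get_obs()['grip_width'])
arm.move_gripper(87);arm.servo_line([*SEAT,240],q,speed=80)
p=look(SEAT[0],SEAT[1]-84,190,LY,110)
for r in cams.place_of(p,'cup')[:2]: print(r['score'],r['xy'],at_z(p,r['xy'],140))
s=cams.camera('side')
for r in cams.place_of(s,'cup')[:2]: print('side',r['score'],r['xy'],at_z(s,r['xy'],140))
cv2.imwrite('pics/fin.png',np.hstack([cv2.resize(p['pixels'],(400,300)),cv2.resize(s['pixels'][110:260,150:350],(400,300))])[:,:,::-1]);print(arm.get_obs()['time_s'])
```

```text
contact z 159.5 6.76353543898648 53.46444145059102
0.61 [245.8, 91.4] [493.5 108.2 140. ]
side 0.78 [224.9, 183.3] [493.9  94.4 140. ]
94.275
```

View pics/fin.png

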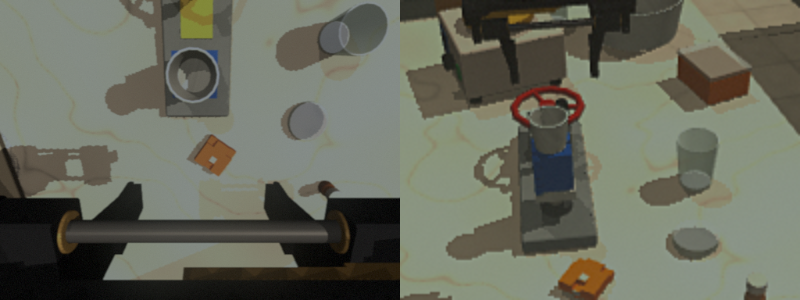

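```bash
python3 -c "
from h import *
print(arm.finish_job())"
```

```text
the job is handed in; nothing more can be done
None
```

I handed the job in at about 94 s: all four blue blocks are nested on the lift, the stack is wound up level with the hotplate (the cup touched down at about 140 mm), and the cup stands upright about 4 mm from the middle. The final pictures show the beaker, vial and dish undisturbed, but the hand-in returned no verdict.

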